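# Clamp the part through the guard window, then start the cycle

### The job

Reach through the window in the top of the guard with the fingertips and press the clamp lever inside fully down to its stop, where it stays, without touching the guard. Then press the start button (the smaller of the two buttons on the switch boxes) all the way in and let it go. Nothing is to be picked up: never press the large stop button, do not press start before the clamp is down, and leave the can, jar, bushing and wrench where they stand.

Things in the scene. Friction and masses are not known exactly. Their poses are not given: they have to be found in the camera images.
- guard: Guard over the clamping fixture: grey steel frame with clear side panels, 210 (x) x 170 (y) mm, its top a 4 mm plate whose upper face is 140 mm above the bench. The only opening is the window in the top. Origin: middle of the guard at bench height; x along its long side, lever pivot towards +x. Fixed to the bench; position and yaw vary.
- guard_window (a point): Centre of the guard's rectangular window, in the plane of the top plate's upper face (140 mm above the bench). The window is 110 mm along its x by 100 mm along its y (same axes as the guard); it lies above the lever's pad.
- clamp_pad (a point): Centre of the upper face of the round black pad, 32 mm across, at the free end of the steel clamp lever inside the guard; straight under the window's centre. The lever's pivot is 100 mm from the pad towards the guard's +x, 105 mm above the bench, axis along the guard's y. The pad's upper face is about 14 mm below the window plane with the lever up and about 40 mm below it at the stop. There is nothing to touch between window and pad.
- clamp (a joint): Angle of the clamp lever, rad: 0 fully up, 0.26 fully down at its hard stop; grows as the pad goes down (pad falls about 26 mm in all). Starts near up, at 0 to 0.05. A stiff hinge: pressing takes about 4 N at the pad, rising at the stop, and the lever stays where it is left.
- start_box: Grey switch box, 66 x 66 x 50 mm high, fixed to the bench, with the small round button on top. Origin: centre of its underside. It can be in either of two places, swapped with the stop box.
- start_top (a point): Centre of the top face of the small start button, 24 mm across, grey, in a black collar on the start box; pressed straight down.
- start (a joint): Travel of the start button, m: 0 out, 0.006 fully in, at about 5 N; a spring returns it.
- stop_box: Grey switch box of the same size, fixed, with the large round button on top. Origin: centre of its underside.
- stop_top (a point): Centre of the top face of the large stop button, 44 mm across, same grey as the other. To be left alone.
- stop (a joint): Travel of the stop button, m: 0 out, 0.006 fully in.
- oil_can_mid (a point): Half-way up a standing pale can, 60 mm across, 130 mm high, loose, beyond the guard.
- jar_mid (a point): Half-way up an amber jar, 64 mm across, 85 mm high, loose, left of the guard.
- bushing_mid (a point): Half-way up a small standing brass bushing, 28 mm across, 34 mm high, loose, between the two switch boxes.
- wrench: Wrench lying on the bench along its x axis, loose, to the right of the switch boxes.

How it is judged:
By the outcome, as a careful person would: the job done as asked, in the order asked, and still so for the second after the job is handed in, with the robot touching nothing.
It also fails if it takes over 40 s, if anything falls off the work surface, if the arm or the gripper's body presses on something with over 40 N, if the wrist force passes 120 N, or if a joint passes its speed limit or range.

### The arm

A 6-joint arm with a two-finger parallel gripper is mounted at the origin on the work surface. World frame = base frame: x ahead of the robot, y to its left, z up, the work surface at z = 0. Lengths are in m, angles in rad, forces in N, time in s.
With the tool pointing down it reaches from about 0.275 to 0.725 m from the base axis. Payload 15.9 kg.
Tool frame: the origin (TCP) lies midway between the tips of the shut fingers; the grasp point (between the pads) lies 19 mm behind it; z points along the fingers, y is the line along which they close (so a half turn about z gives the same grasp; the last joint's range is limited). The gripper opens to 85 mm and grips with 20 to 120 N. Pads are 22 mm wide; open, the fingers measure 114 mm over their backs; the gripper's body (76 mm by 85 mm) begins 54 mm behind the grasp point. The pads swing forward as they close: fully open they stand 13 mm farther back than shut.
Start: joints at [1.241, 0.213, -0.034, 1.323, 0, 1.571], TCP at [0.162, 0.473, 0.231] pointing down, gripper open.
Joint ranges: [-2.98, 2.98], [-0.74, 1.72], [-1.14, 1.35], [-2.1, 2.04], [-1.57, 1.44], [-3.14, 3.14]. Speed limits (rad/s): [1.89, 1.89, 2.39, 2.57, 3.14, 3.14].

### API

Orientations are given as a rotation vector (axis times angle).
In Python, from cell import r gives the robot as it stands.
- The arm moves only by the tool move_arm, never from a script. Its argument "steps" is text: rows parted by semicolons, each of 5 numbers parted by spaces: the shift along the world's x, y, z in m, then the turn about the world's z in degrees, then the gripper's target within -1 to 1 (fully open at 1, half-way at 0, shut at -1). A call has 1 to 20 rows; each row shifts and turns the commanded pose from where the row before left it; what a row does not reach is not made up. A row lasts 1/8 s, in which the tool goes at most 62.5 mm and 10.7 degrees, less where a joint would pass 70% of its speed; a pose out of reach is approached as far as the arm can. A call with a gripper value outside its range is refused whole. The fingers move at their own pace and stop on an object; "grip_force" is the grip in N (left out, the last holds). Time passes only in rows, so rows that do not move let the fingers close. It gives the time, the measured TCP pose, the force, the opening and the grip force at its end, in the units of the state.
- r.sense(): the state, without advancing time (a new reading comes with each control period).
- r.grab_frame(name): name is "scene" or "top" or "wrist"; returns the picture (400x640x3 uint8, blue, green, red); there is no depth.
- r.camera_info(name): a dict with "K" (3x3 intrinsics, pixels), "k1" (the pictures are not rectified: a ray, as slopes to the right and down, at radius r is drawn at 1 + k1 r^2 times it, then the intrinsics apply), "world_from_camera" (4x4, takes a point from camera to world coordinates). Camera axes: x right, y down, z forward; pixel columns grow to the right and rows downward; lengths in m; the calibration is good to about 2 mm. A picture is of the moment at which its call begins: read the wrist's pose just before it. camera_info takes no time and is no camera call; for the wrist camera it gives the pose at the moment of the call.
- r.close_job(): hands the job in; it is judged then, once.
The state is a dict: "clock": time; "q": joint angles; "joint_vel": joint speeds; "joint_torque": joint torques, N m; "ee_pos": TCP position; "orientation": TCP orientation; "contact_force": force on the tool from outside, world axes, zero at the start; "ft_torque": the same for the moment, N m; "finger_gap": finger opening in m; "gripper_force": force on a finger pad.
Only numpy, scipy, OpenCV 4.12 (cv2) and the standard library are available. Lean on these libraries where they do the work, as an engineer would, in place of code of your own. Each camera call takes 0.05 s, during which the arm holds its last target. There are 200 camera calls.

## Working session

There is one attempt and no reset: what is moved stays moved. The work goes in short steps, Python scripts to look and compute and a tool call to move; the robot and the scene stay as the last step left them, time stands still between calls to the robot, and variables do not carry over. Pictures are saved under pics/ and viewed, at most 10 in all, crops included, and the job is handed in when it is done.

Besides the shell and the picture viewer there is one more tool, called after ">>>" by a JSON object that holds its "fn" and its "kwargs". move_arm: Moves the arm, as the interface text tells. Its arguments: {"type":"object","properties":{"steps":{"type":"string"},"grip_force":{"type":"number"}},"required":["steps"]}

```bash
mkdir -p pics; cat > h.py <<'E'
import numpy as np, cv2
from cell import r
def ray(name,uv,info=None):
    i=info or r.camera_info(name);K=np.array(i["K"]);T=np.array(i["world_from_camera"])
    d=np.array([i["k1"],0,0,0,0],float)
    p=cv2.undistortPoints(np.array([[uv]],float),K,d)[0,0]
    return T[:3,3],T[:3,:3]@np.array([p[0],p[1],1])
def atz(name,uv,z,info=None):
    o,d=ray(name,uv,info);return o+d*(z-o[2])/d[2]
E
python3 - <<'E'
from h import *
for n in("top","scene"):
    cv2.imwrite(f"pics/{n}0.png",r.grab_frame(n)); i=r.camera_info(n);print(n,i["k1"],np.round(i["world_from_camera"],3).tolist(),np.round(i["K"],1).tolist())
print(r.sense())
E
```

```text
top 0.013558767823030905 [[-0.02, -0.992, 0.126, 0.5], [-1.0, 0.021, 0.005, -0.005], [-0.008, -0.126, -0.992, 1.118], [0.0, 0.0, 0.0, 1.0]] [[387.7, 0.0, 317.0], [0.0, 387.7, 200.3], [0.0, 0.0, 1.0]]
scene -0.009355332464367401 [[0.313, 0.698, -0.644, 1.4], [0.95, -0.224, 0.218, -0.295], [0.008, -0.68, -0.733, 1.015], [0.0, 0.0, 0.0, 1.0]] [[433.2, 0.0, 324.6], [0.0, 433.2, 197.3], [0.0, 0.0, 1.0]]
{'clock': 0.1, 'q': array([ 1.24098021e+00,  2.13319891e-01, -3.49483532e-02,  1.32348339e+00,
        6.91486124e-07,  1.57080327e+00]), 'joint_vel': array([-1.66632723e-03, -2.32143495e-03,  1.04228180e-03,  1.25126447e-03,
        1.25745415e-03, -2.54342386e-05]), 'joint_torque': array([-5.00681035e-04, -6.87245965e+01,  4.87805057e+01,  1.22130633e-02,
       -3.93572850e-05,  2.21074359e-06]), 'ee_pos': array([0.1618438 , 0.47278659, 0.23087822]), 'orientation': array([-5.15713849e-01, -3.09881459e+00,  1.47998569e-03]), 'contact_force': array([-0.33804593, -0.19014067, -0.70008417]), 'ft_torque': array([ 0.00852755,  0.02620164, -0.03704689]), 'gripper_force': 0.0, 'finger_gap': 0.08551610909531802}
```

View pics/top0.png

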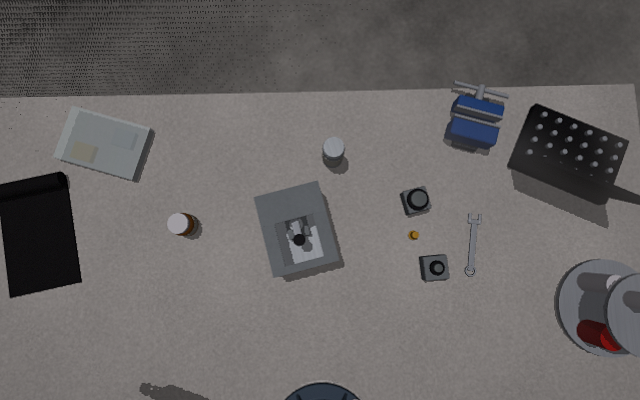

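View pics/scene0.png

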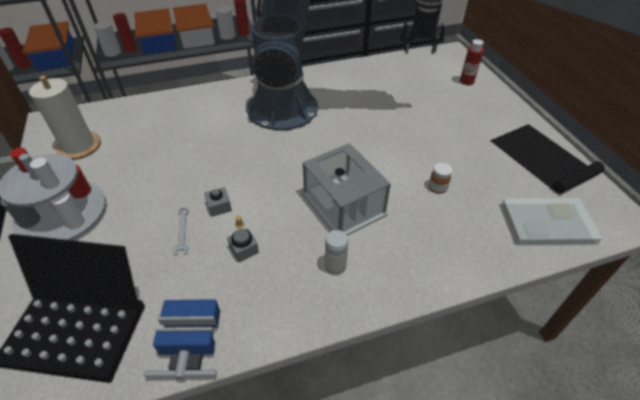

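The top view shows the guard near (299,230) with the black pad at about (299,240). The large stop button is at (417,199) and the small start button at (437,268). I'll enlarge both areas.

```bash
python3 - <<'E'
import cv2,numpy as np
a=cv2.imread("pics/top0.png")
A=cv2.resize(a[170:290,245:355],None,fx=5,fy=5,interpolation=cv2.INTER_CUBIC)
B=cv2.resize(a[240:300,410:460],None,fx=5,fy=5,interpolation=cv2.INTER_CUBIC)
c=np.zeros((600,800,3),np.uint8);c[:600,:550]=A;c[:300,550:]=B
cv2.imwrite("pics/crop0.png",cv2.convertScaleAbs(c,alpha=1.5))
E
```

```text
(no output)
```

View pics/crop0.png

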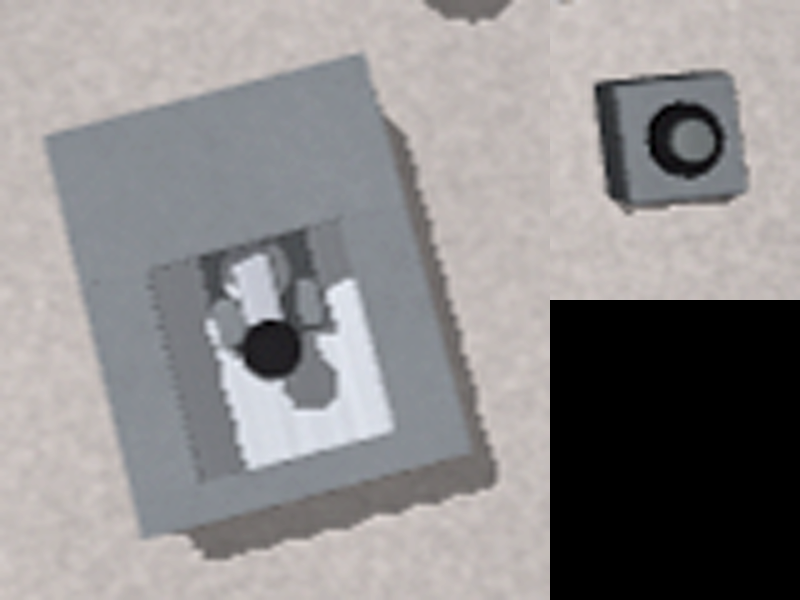

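```bash
python3 - <<'E'
from h import *
f=lambda X,Y,x0,y0:((X+.5)/5-.5+x0,(Y+.5)/5-.5+y0)
W=[atz("top",f(*p,245,170),.14) for p in[(150,267),(342,215),(395,430),(200,482)]]
O=[atz("top",f(*p,245,170),.14) for p in[(47,135),(362,55),(472,452),(143,537)]]
for Q in(W,O):
    Q=np.array(Q);print(Q.round(4).tolist(),"c",Q.mean(0).round(4));
    for i in range(4):
        d=Q[(i+1)%4]-Q[i];print(np.linalg.norm(d).round(4),np.degrees(np.arctan2(d[1],d[0])).round(1))
print("pad",atz("top",f(272,350,245,170),.124),"start(z.07?)",[atz("top",f(141,140,410,240),z).round(4) for z in(.06,.07)])
print("stop",atz("top",(417,199),.065))
# tool y axis
s=r.sense();print(cv2.Rodrigues(s["orientation"])[0].round(3))
E
```

```text
[[0.5685, 0.1092, 0.14], [0.5928, 0.0116, 0.14], [0.4844, -0.0128, 0.14], [0.4608, 0.0849, 0.14]] c [0.5266 0.0482 0.14  ]
0.1005 -76.0
0.1111 -167.3
0.1005 103.6
0.1104 12.7
[[0.6369, 0.1613, 0.14], [0.6749, -0.0001, 0.14], [0.4728, -0.051, 0.14], [0.4344, 0.1135, 0.14]] c [0.5548 0.0559 0.14  ]
0.1658 -76.8
0.2083 -165.9
0.1688 103.2
0.2081 13.3
pad [0.52587306 0.04895944 0.124     ] start(z.07?) [array([ 0.4454, -0.3189,  0.06  ]), array([ 0.4459, -0.316 ,  0.07  ])]
stop [ 0.63135116 -0.27196194  0.065     ]
[[-0.946  0.324 -0.   ]
 [ 0.324  0.946 -0.001]
 [ 0.    -0.001 -1.   ]]
```

>>> {"fn": "move_arm", "kwargs": {"steps": "0.026 -0.030 0 2.3 -1;0.026 -0.030 0 2.3 -1;0.026 -0.030 0 2.3 -1;0.026 -0.030 0 2.3 -1;0.026 -0.030 0 2.3 -1;0.026 -0.030 0 2.3 -1;0.026 -0.030 0 2.3 -1;0.026 -0.030 0 2.3 -1;0.026 -0.030 0 2.3 -1;0.026 -0.030 0 2.3 -1;0.026 -0.030 0 2.3 -1;0.026 -0.030 0 2.3 -1;0.026 -0.030 0 2.3 -1;0.026 -0.034 0 2.1 -1;0 0 0 0 -1;0 0 0 0 -1"}}

```text
clock: 2.1
ee_pos: [0.5256, 0.0492, 0.231]
orientation: [0.357, -3.12, -0.0]
contact_force: [0.1, -0.3, -0.3]
finger_gap: -0.0
gripper_force: 0.0
```

```bash
python3 - <<'E'
from h import *
s=r.sense();print(s["q"].round(3),s["ee_pos"],s["finger_gap"],s["contact_force"])
cv2.imwrite("pics/w1.png",r.grab_frame("wrist"))
i=r.camera_info("wrist");T=np.array(i["world_from_camera"])
for p,z in(((.526,.0485),.124),((.526,.0485),.14)):
    c=np.linalg.inv(T)@np.array([*p,z,1]);print(c, cv2.projectPoints(c[:3],np.zeros(3),np.zeros(3),np.array(i["K"]),np.array([i["k1"],0,0,0,0.]))[0])
E
```

```text
[ 0.093  0.272  0.041  1.341  0.    -0.135] [0.52557457 0.04915107 0.2309744 ] -3.763194953408202e-05 [ 0.05103947 -0.30848088 -0.28660862]
[-0.00145169 -0.00182454  0.26305321  1.        ] [[[319.02204911 197.54727077]]]
[-0.00144553  0.00317215  0.24785344  1.        ] [[[318.92117177 203.89630261]]]
```

View pics/w1.png

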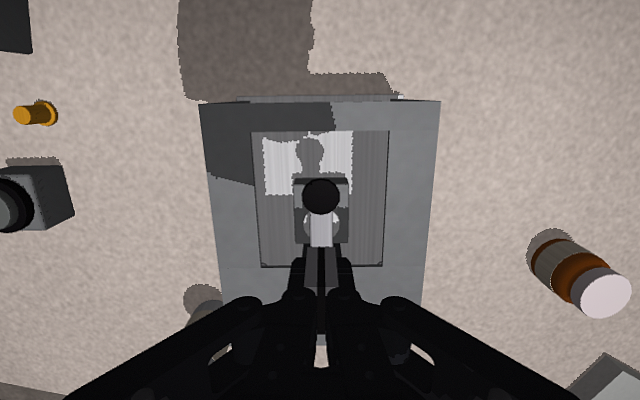

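The pad is at (320,197), within 2 px of where I predicted it. The window is aligned with the fingers, spanning columns 250–385. I'll go down now.

>>> {"fn": "move_arm", "kwargs": {"steps": "0 0 -0.025 0 -1;0 0 -0.025 0 -1;0 0 -0.025 0 -1;0 0 -0.015 0 -1;0 0 -0.01 0 -1;0 0 -0.005 0 -1;0 0 -0.005 0 -1;0 0 -0.005 0 -1;0 0 -0.005 0 -1;0 0 -0.004 0 -1;0 0 0 0 -1"}}

```text
clock: 3.52
ee_pos: [0.5259, 0.049, 0.107]
orientation: [0.358, -3.121, -0.0]
contact_force: [0.1, -0.7, 0.2]
finger_gap: -0.0003
gripper_force: 0.0
```

>>> {"fn": "move_arm", "kwargs": {"steps": "0 0 -0.002 0 -1;0 0 -0.002 0 -1;0 0 -0.002 0 -1"}}

```text
clock: 3.9
ee_pos: [0.5262, 0.0491, 0.1013]
orientation: [-0.358, 3.121, 0.0]
contact_force: [-0.1, -1.2, 3.5]
finger_gap: -0.0004
gripper_force: 1.9
```

```bash
python3 - <<'E'
from h import *
cv2.imwrite("pics/w2.png",r.grab_frame("wrist"));print(r.sense()["contact_force"],r.sense()["ee_pos"])
E
```

```text
[ 1.39298388 -0.71751677  3.64828204] [0.52613726 0.04907102 0.10112035]
```

View pics/w2.png

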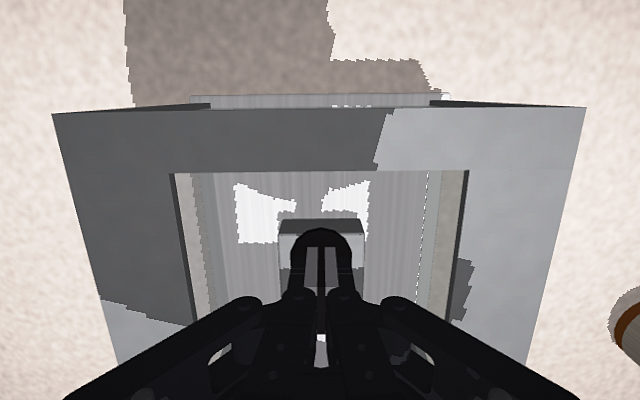

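The tips are on the pad at about (320,250), with clear space to the window edges at columns 175 and 465. I'll press on in small steps until the force rises.

>>> {"fn": "move_arm", "kwargs": {"steps": "0 0 -0.001 0 -1;0 0 -0.001 0 -1;0 0 0 0 -1"}}

```text
clock: 4.32
ee_pos: [0.5264, 0.0491, 0.1004]
orientation: [-0.358, 3.12, -0.0]
contact_force: [-5.9, -0.6, 19.4]
finger_gap: -0.0002
gripper_force: 10.0
```

>>> {"fn": "move_arm", "kwargs": {"steps": "0 0 -0.0006 0 -1;0 0 0 0 -1;0 0 0 0 -1"}}

```text
clock: 4.7
ee_pos: [0.5264, 0.0491, 0.1002]
orientation: [-0.358, 3.119, -0.0]
contact_force: [-7.3, -0.9, 26.5]
finger_gap: 0.0001
gripper_force: 13.8
```

Force is rising and z no longer changes, so the lever is at its stop. I'll retract and move above the start button.

>>> {"fn": "move_arm", "kwargs": {"steps": "0 0 0.005 0 -1;0 0 0.02 0 -1;0 0 0.025 0 -1;0 0 0.025 0 -1;0 0 0.025 0 -1;0 0 0.03 0 -1;-0.006 -0.030 0 0 -1;-0.009 -0.040 0 0 -1;-0.009 -0.040 0 0 -1;-0.009 -0.040 0 0 -1;-0.009 -0.040 0 0 -1;-0.009 -0.040 0 0 -1;-0.009 -0.040 0 0 -1;-0.009 -0.040 0 0 -1;-0.008 -0.036 0 0 -1;-0.003 -0.021 -0.02 0 -1;0 0 -0.03 0 -1;0 0 -0.03 0 -1;0 0 0 0 -1"}}

```text
clock: 7.08
ee_pos: [0.4447, -0.3171, 0.1469]
orientation: [0.358, -3.118, -0.004]
contact_force: [0.2, 0.8, -0.2]
finger_gap: -0.0001
gripper_force: 0.0
```

```bash
python3 - <<'E'
from h import *
s=r.sense();print(s["ee_pos"],s["contact_force"])
w=r.grab_frame("wrist");t=r.grab_frame("top")
i=r.camera_info("wrist");T=np.array(i["world_from_camera"])
c=np.linalg.inv(T)@np.array([.4458,-.317,.066,1]);print(cv2.projectPoints(c[:3],np.zeros(3),np.zeros(3),np.array(i["K"]),np.array([i["k1"],0,0,0,0.]))[0])
cv2.imwrite("pics/w3.png",w)
cv2.imwrite("pics/t3.png",cv2.resize(t[170:290,245:355],None,fx=5,fy=5,interpolation=cv2.INTER_CUBIC))
E
```

```text
[ 0.44467732 -0.31711957  0.14687973] [ 0.19819868  0.82913439 -0.17707553]
[[[321.78711085 206.71252454]]]
```

View pics/w3.png

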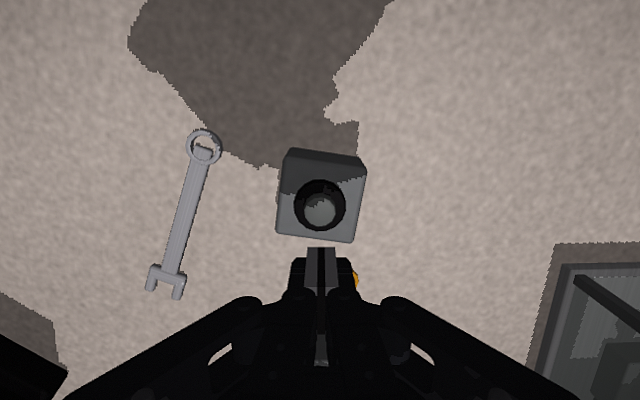

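View pics/t3.png

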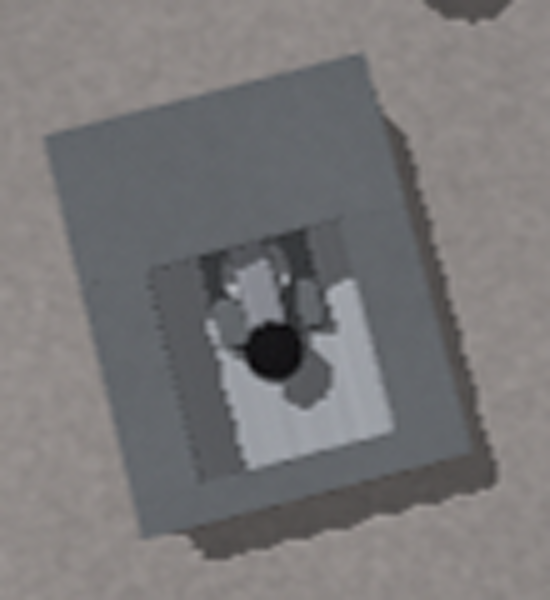

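In the wrist view the start button is at (320,209), against a prediction of (322,207). In the top view the pad is down and its shadow has shifted. I'll press start.

>>> {"fn": "move_arm", "kwargs": {"steps": "0.001 0 -0.03 0 -1;0 0 -0.025 0 -1;0 0 -0.01 0 -1;0 0 -0.005 0 -1;0 0 -0.003 0 -1;0 0 -0.002 0 -1;0 0 0 0 -1"}}

```text
clock: 8.05
ee_pos: [0.4471, -0.3181, 0.074]
orientation: [-0.358, 3.121, -0.0]
contact_force: [-0.9, 0.3, -0.5]
finger_gap: 0.0001
gripper_force: 0.0
```

>>> {"fn": "move_arm", "kwargs": {"steps": "0 0 -0.003 0 -1;0 0 -0.003 0 -1;0 0 -0.002 0 -1;0 0 0 0 -1"}}

```text
clock: 8.55
ee_pos: [0.4472, -0.3182, 0.066]
orientation: [-0.358, 3.12, -0.001]
contact_force: [0.8, -1.3, 5.8]
finger_gap: 0.0001
gripper_force: 3.0
```

>>> {"fn": "move_arm", "kwargs": {"steps": "0 0 -0.0015 0 -1;0 0 -0.0015 0 -1;0 0 0 0 -1"}}

```text
clock: 8.93
ee_pos: [0.4475, -0.3184, 0.0653]
orientation: [-0.358, 3.119, -0.003]
contact_force: [-11.2, 7.9, 46.1]
finger_gap: -0.0
gripper_force: 22.9
```

The button is at its hard stop: about 5.8 N just before, then a steep rise. I'll let it go.

>>> {"fn": "move_arm", "kwargs": {"steps": "0 0 0.004 0 -1;0 0 0.01 0 -1;0 0 0.03 0 -1;0 0 0.04 0 -1;0 0 0.04 0 -1;0 0 0 0 -1;0 0 0 0 -1"}}

```text
clock: 9.8
ee_pos: [0.4466, -0.3178, 0.1861]
orientation: [0.358, -3.12, -0.001]
contact_force: [-0.6, 0.6, -1.3]
finger_gap: -0.0001
gripper_force: 0.0
```

```bash
python3 - <<'E'
from h import *
s=r.sense();print(s["ee_pos"],s["contact_force"])
cv2.imwrite("pics/t4.png",r.grab_frame("top"))
E
```

```text
[ 0.44661968 -0.31776701  0.18606246] [-0.56343779  0.6444398  -1.30866507]
```

View pics/t4.png

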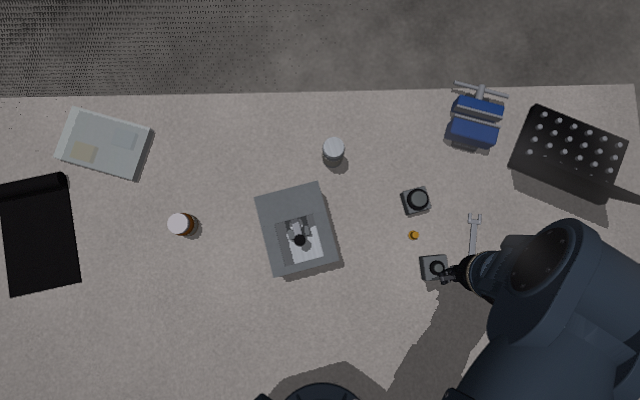

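The lever pad is down at (299,240). The can, jar, bushing and wrench are where they were, and the arm is clear of everything. I'll hand the job in.

```bash
python3 -c "
from cell import r
print(r.close_job())"
```

```text
the job is handed in; nothing more can be done
None
```

The job is handed in: I pressed the clamp lever down to its stop through the window, then pressed the start button fully in and let it go; nothing else looked moved, but no verdict came back.

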